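# Fit the splash pan and spin-check the pottery wheel

### The job

Get the tabletop pottery wheel ready for throwing: first move its speed lever fully to the off stop, then slide the loose half of the splash pan fully home against the fixed half without it touching the wheel head, and swing the hook catch fully shut behind its ear. Then give the wheel head a brisk spin by hand and let it run on by itself for at least two seconds to check that nothing rubs, and stop it with your fingers on the head. Leave the bowl, the clay gnome and the star cutter where they stand.

Things in the scene. Friction and masses are not known exactly. Their poses are not given: they have to be found in the camera images.
- machine: Tabletop pottery wheel, fixed. Grey casing, deck 105 mm above the table, reaching x -210..165, y -165..345 mm. Origin on the wheel axis at table level; turned only about z. On the deck stand a bearing boss round the axis (radius 31, 32 mm tall) and, at y < 0, the fixed half of the dark grey splash pan, a mirror image of the loose half; its end faces lie at y = 0. Bare deck at y > 0.
- seat (a point): Point on the deck on the wheel axis (105 mm above the table). The loose pan half is home when its origin is here (6 mm of play sideways), its axes lie along the machine's and both its end faces meet those of the fixed half, a hard stop. It gets there by sliding along the machine's -y, its floor passing under the wheel head; if one end meets first, push again behind the other.
- pan: Loose half of the dark grey splash pan, 0.3-0.6 kg, slides on the deck (1.5-5 N). Origin: centre of its half circle at its underside; it fills y > 0 of its frame. Wall: outside radius 128, 6 thick, 66 mm high; floor 4 mm with a cut-out of radius 37 for the boss. Starts 55-85 mm to +y of home, a little askew. Pushed by two spread fingers it stays centred between them.
- pan_ear (a point): Centre of the outer edge of the ear on the loose pan half: an upright plate standing 14 mm out of the wall near its -x end (x -142..-128, y 4..14 mm of the pan's frame, 12 to 44 mm above the deck). The catch hooks behind it.
- wheel: Wheel head: aluminium disc, radius 106, 14 mm thick, turning freely either way. Origin: centre of its top face, 156 mm above the table; turns with it. Two bat pins, 10 mm thick, 12 mm tall, stand at x = +75 and -75 mm of its frame. Pushed at a pin to 4 rad/s it runs on for some 7 s; a light press of fingertips on its top stops it. 16 mm free between its edge and the pan wall.
- lever (a joint): Speed lever, rad: 0 = at the off stop, leaning towards the machine's +y end (away from the wheel); grows to 0.9 as it leans towards the wheel. It stays where it is left; moving it takes about 1 N at the knob.
- lever_tip (a point): Centre of the lever's black ball knob (radius 13 mm), 80 mm from the lever's pivot.
- lever_pivot (a point): Pivot of the speed lever on the deck, at the machine's x = -100, y = 275 mm, 10 mm above the deck. The lever swings in the machine's y-z plane; at off the knob's centre is 31 mm to +y of the pivot and 74 mm above it.
- catch (a joint): Steel hook catch, rad: 0 = fully shut (stop), its arm along the machine's +y and its hook end (a tab to +x) behind the ear of the loose pan half; grows to 1.4 as the arm swings outwards to the machine's -x, anticlockwise from above. It shuts only when the pan half is home, stays where it is left and takes about 1 N at its peg.
- catch_peg (a point): Top centre of the catch's upright thumb peg, 10 mm thick and 40 mm tall, on the catch arm 50 mm from its pivot (top 175 mm, foot 135 mm above the table; the flat arm lies below it, 127 to 135 mm).
- catch_pivot (a point): Pivot of the hook catch (vertical axis), at the machine's x = -154, y = -35 mm, 127 mm above the table.
- bowl: Small white water bowl with a sponge in it, rim radius 40 mm, 45 mm high, standing on the far corner of the deck. Origin at the centre of its underside. A bystander.
- gnome: Grey clay gnome, 200 mm tall, 100 mm wide, standing on the table beyond the machine's -y end. Origin at the centre of its underside. A bystander.
- cutter: Star-shaped metal clay cutter, 72 mm wide, 40 mm high, standing on the table beyond the machine's +y end. Origin at the centre of its underside. A bystander.

How it is judged:
By the outcome, as a careful person would: the job done as asked, in the order asked, and still so for the second after the job is handed in, with the robot touching nothing.
It also fails if it takes over 70 s, if anything falls off the work surface, if the arm or the gripper's body presses on something with over 40 N, if the wrist force passes 120 N, or if a joint passes its speed limit or range.

### The arm

A 7-joint arm with a two-finger parallel gripper is mounted at the origin on the work surface. World frame = base frame: x ahead of the robot, y to its left, z up, the work surface at z = 0. Lengths are in m, angles in rad, forces in N, time in s.
With the tool pointing down it reaches from about 0.35 to 0.9 m from the base axis. Payload 8.1 kg.
Tool frame: the origin (TCP) lies at the very end of the fingers, on their centre line; the grasp point (between the pads) lies 19 mm behind it (grasp_offset is the distance from the TCP to the grasp point, in m); z points along the fingers, y is the line along which they close (so a half turn about z gives the same grasp; the last joint's range is limited). The gripper opens to 92 mm and grips with 3 to 60 N. Pads are 19 mm wide; open, the fingers measure 130 mm over their backs; the gripper's body (75 mm by 190 mm) begins 47 mm behind the grasp point.
Start: joints at [-1.43, 0.434, 0.025, 1.573, -0.012, 1.134, -0.075], TCP at [0.151, 0.607, 0.227] pointing down, gripper open.
Joint ranges: [-2.62, 2.62], [-0.44, 2.09], [-1.27, 1.32], [0.08, 2.57], [-1.32, 4.46], [0.12, 2], [-2.74, 2.74]. Speed limits (rad/s): [2.22, 2.22, 3.01, 3.01, 3.14, 3.14, 3.14].

### API

Orientations are given as a rotation vector (axis times angle).
In Python, from cell import observe, get_image, camera_params, sign_off, silhouettes, grasp_offset gives the robot as it stands. The module is installed in compiled form; this text tells all that it offers.
- The arm moves only by the tool jog_arm, never from a script. Its argument "motion" is a list that holds one entry, the list of rows, each a list of 7 numbers: the shift along the tool's x, y, z in m, then the turn, a rotation vector about the tool's x, y, z in rad, then the closure, from -1 (fully open) to 1 (shut), so that 0 is half open. In form: [[[dx, dy, dz, wx, wy, wz, hand], ...]]. A call has 1 to 10 rows; each row is the pose to reach, as a shift and turn from the pose commanded when the call began, along the tool's axes at that moment; what a row does not reach only later rows make up. A row lasts 1/12 s, in which the tool goes at most 41.7 mm and 7.16 degrees, less where a joint would pass 70% of its speed; a pose out of reach is approached as far as the arm can. A call with a gripper value outside its range is refused whole. The fingers move at their own pace and stop on an object; "force" is the grip in N (left out, the last holds). Time passes only in rows, so rows that repeat a pose let the fingers close. It gives the time, the measured TCP pose, the force, the opening and the grip force at its end, in the units of the state.
- observe(): the state, without advancing time (a new reading comes with each control period).
- get_image(name): name is "side" or "top"; returns the picture (384x512x3 uint8, red, green, blue); there is no depth.
- camera_params(name): a dict with "vertical_fov" (degrees; the focal length in pixels is half the picture's height over the tangent of half this angle, whatever the lens; pixels are square), "cx", "cy" (the principal point, pixels), "dist_coeffs" ([k1, k2, p1, p2, k3] as OpenCV has them; the pictures are not rectified), "T" (4x4, takes a point from camera to world coordinates). Camera axes: x right, y down, z forward; pixel columns grow to the right and rows downward; lengths in m; the calibration is good to about 2 mm. A picture is of the moment at which its call begins. camera_params takes no time and is no camera call.
- sign_off(): hands the job in; it is judged then, once.
Trained networks look in the newest picture that a camera, given by its name, has taken for a name from the list of things; names that differ only in an ending like _2 or _b are one class to them, and where a whole thing is asked for, a point or a joint stands for the part that bears it (a point fixed in the world has none). Each returns a list of dicts, best first, with "p" (0 to 1); they miss things now and then, are a little off and sometimes report something else, mostly with a low value. They report only what shows in the picture. A call takes as long as a camera call.
- silhouettes(query, camera): "mask" (384x512 bool, what is visible of it) and "pixel" ([column, row] in pixels, amid what is visible of it).
The state is a dict: "clock": time; "joints": joint angles; "dq": joint speeds; "joint_efforts": joint torques, N m; "position": TCP position; "ee_rot": TCP orientation; "force": force on the tool from outside, world axes, zero at the start; "ft_torque": the same for the moment, N m; "width": opening from 0.0 (shut) to 1.0 (fully open); "gripper_force": force on a finger pad.
Only numpy, scipy, OpenCV 4.12 (cv2) and the standard library are available. Lean on these libraries where they do the work, as an engineer would, in place of code of your own. Each camera call takes 0.05 s, during which the arm holds its last target. There are 200 camera calls.

## Working session

There is one attempt and no reset: what is moved stays moved. The work goes in short steps, Python scripts to look and compute and a tool call to move; the robot and the scene stay as the last step left them, time stands still between calls to the robot, and variables do not carry over. Pictures are saved under pics/ and viewed, at most 10 in all, crops included, and the job is handed in when it is done.

Besides the shell and the picture viewer there is one more tool, called after "Request:" by a JSON object that holds its "api" and its "payload". jog_arm: Moves the arm, as the interface text tells. Its arguments: {"type":"object","properties":{"motion":{"type":"array"},"force":{"type":"number"}},"required":["motion"]}

```bash
mkdir -p pics; ls
python3 - <<'E'
from cell import *
import cv2,numpy as np
s=observe();print({k:np.round(v,3) for k,v in s.items()},grasp_offset)
a=get_image("side");b=get_image("top")
cv2.imwrite("pics/a.png",a[...,::-1]);cv2.imwrite("pics/b.png",b[...,::-1])
for n in("side","top"):
  c=camera_params(n);print({k:np.round(v,4) for k,v in c.items()})
  for q in("machine","pan","wheel","lever_tip","catch_peg","bowl","gnome","cutter"):
    r=silhouettes(q,n);print(n,q,[(round(d["p"],2),np.round(d["pixel"]).tolist(),int(d["mask"].sum())) for d in r[:2]])
E
```

```text
pics
{'clock': np.float64(0.0), 'joints': array([-1.43 ,  0.435,  0.025,  1.574, -0.012,  1.134, -0.075]), 'dq': array([-0.001,  0.002,  0.   , -0.001, -0.001, -0.001, -0.   ]), 'joint_efforts': array([ 0.0000e+00, -6.6789e+01,  9.8500e-01, -3.1445e+01, -6.1000e-02,
        4.3000e-02,  0.0000e+00]), 'position': array([0.151, 0.606, 0.226]), 'ee_rot': array([-3.820e-01, -3.118e+00,  2.000e-03]), 'force': array([ 0.007,  0.565, -0.157]), 'ft_torque': array([ 0.037, -0.025,  0.029]), 'gripper_force': np.float64(0.0), 'width': np.float64(1.002)} 0.0188
{'vertical_fov': np.float64(42.7597), 'cx': np.float64(254.6957), 'cy': np.float64(188.7486), 'dist_coeffs': array([-0.0859,  0.    ,  0.    ,  0.    ,  0.    ]), 'T': array([[ 0.8261, -0.3601,  0.4334,  0.0706],
       [-0.5634, -0.5195,  0.6424, -0.7759],
       [-0.0062, -0.7749, -0.632 ,  0.9588],
       [ 0.    ,  0.    ,  0.    ,  1.    ]])}
side machine [(0.94, [256.0, 239.0], 21437)]
side pan [(0.85, [234.0, 183.0], 2807)]
side wheel [(0.81, [276.0, 212.0], 3914)]
side lever_tip [(0.62, [233.0, 187.0], 2593)]
side catch_peg [(0.67
[... 176 characters left out ...]
5.9493), 'cx': np.float64(253.1016), 'cy': np.float64(193.1897), 'dist_coeffs': array([0.026, 0.   , 0.   , 0.   , 0.   ]), 'T': array([[-0.0251, -0.9915,  0.1274,  0.5131],
       [-0.9995,  0.0273,  0.0155,  0.0231],
       [-0.0188, -0.127 , -0.9917,  1.0708],
       [ 0.    ,  0.    ,  0.    ,  1.    ]])}
top machine [(0.92, [272.0, 226.0], 22376), (0.31, [243.0, 211.0], 3146)]
top pan [(0.92, [244.0, 208.0], 3235)]
top wheel []
top lever_tip [(0.7, [321.0, 264.0], 150), (0.5, [199.0, 268.0], 85)]
top catch_peg [(0.6, [322.0, 264.0], 140)]
top bowl [(0.75, [170.0, 193.0], 745)]
top gnome [(0.86, [401.0, 207.0], 1436)]
top cutter [(0.66, [402.0, 206.0], 1369), (0.51, [129.0, 250.0], 220)]
```

View pics/a.png

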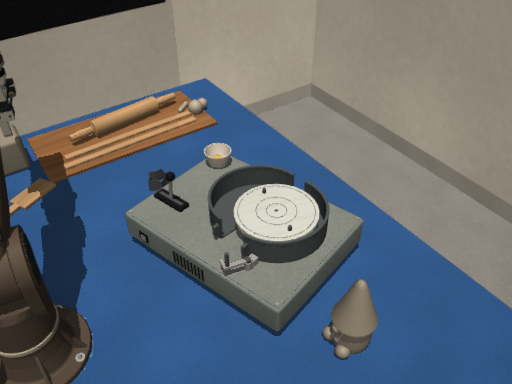

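View pics/b.png

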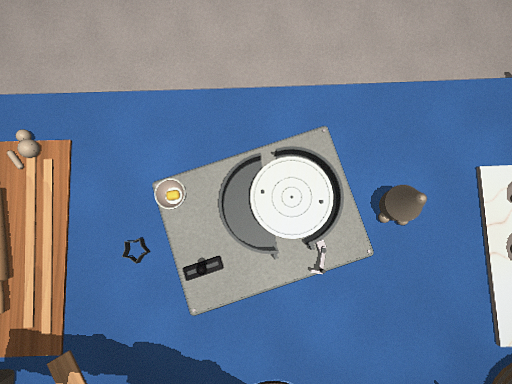

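The side view shows the lever knob at about (171,175), wheel centre (276,210) and catch peg (227,256). In the top view the wheel centre is at (292,197), the deck corners are about (325,127), (372,253), (193,313) and (153,184), the lever is at (203,267) and the ear near (275,252).

```bash
cat > h.py <<'E'
from cell import *
import cv2,numpy as np
from scipy.optimize import least_squares
from scipy.spatial.transform import Rotation as R
def K(n):
    c=camera_params(n);f=192/np.tan(np.radians(c["vertical_fov"]/2))
    return np.array([[f,0,c["cx"]],[0,f,c["cy"]],[0,0,1]]),np.array(c["dist_coeffs"]),np.array(c["T"])
def ray(n,p):
    k,d,T=K(n);u=cv2.undistortPoints(np.array(p,float).reshape(-1,1,2),k,d).reshape(-1,2)
    return T[:3,3],np.c_[u,np.ones(len(u))]@T[:3,:3].T
def onz(n,p,z):
    o,r=ray(n,p);return o+r*((z-o[2])/r[:,2])[:,None]
def proj(n,X):
    k,d,T=K(n);X=np.array(X,float).reshape(-1,3);C=(X-T[:3,3])@T[:3,:3]
    return cv2.projectPoints(C,np.zeros(3),np.zeros(3),k,d)[0].reshape(-1,2)
def m2w(P,X):
    x,y,a=P;X=np.array(X,float).reshape(-1,3);c,s=np.cos(a),np.sin(a)
    return np.c_[x+c*X[:,0]-s*X[:,1],y+s*X[:,0]+c*X[:,1],X[:,2]]
def totool(v,w=None):
    s=observe();return R.from_rotvec(s["ee_rot"]).inv().apply(v)
E
python3 - <<'E'
from h import *
b=cv2.imread("pics/b.png");a=cv2.imread("pics/a.png")
corn=[(325,127),(372,253),(193,313),(153,184)]
print(np.round(onz("top",corn,.105),3).tolist())
def ell(im,n,c):
    g=cv2.inRange(im,(150,150,150),(255,255,255));N,l,st,ce=cv2.connectedComponentsWithStats(g)
    m=(l==l[c[1]+12,c[0]+12]).astype(np.uint8)
    ct=max(cv2.findContours(m,0,1)[0],key=len)
    hull=cv2.convexHull(ct)[:,0]; W=onz(n,hull,.156)[:,:2]
    f=least_squares(lambda p:np.hypot(*(W-p[:2]).T)-p[2],[*W.mean(0),.1],loss='soft_l1',f_scale=.001).x
    print(n,f,len(ct));
ell(b,"top",(292,197));ell(a,"side",(276,211))
from h import *
mk=[silhouettes("machine","top")] if 0 else None
for n,w in(("top",(140,110,260,220)),("side",(110,140,260,150))):
    im=cv2.imread("pics/%s.png"%("b" if n=="top" else "a"));x,y,W,H=w
    cv2.imwrite(f"pics/c_{n}.png",cv2.resize(im[y:y+H,x:x+W],None,fx=3,fy=2.7 if n=="top" else 3,interpolation=2))
E
```

```text
[[0.815, -0.164, 0.105], [0.471, -0.269, 0.105], [0.329, 0.201, 0.105], [0.67, 0.309, 0.105]]
top [0.5599953  0.01716644 0.27880228] 1078
side [ 0.61696328 -0.0585189   0.10493728] 205
```

View pics/c_top.png

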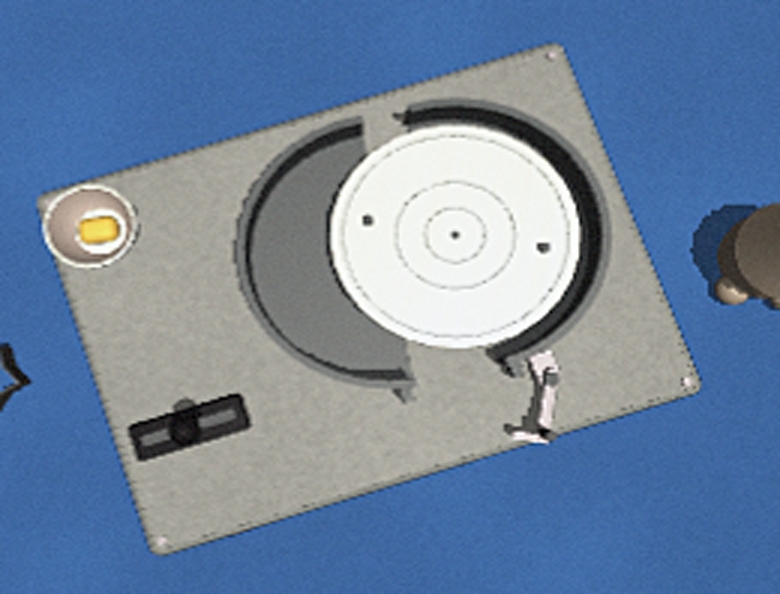

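View pics/c_side.png

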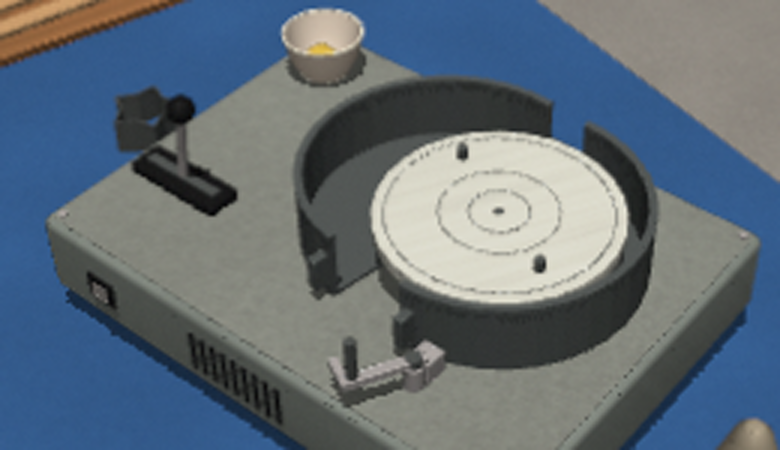

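```bash
cat > fit.py <<'E'
from h import *
im=cv2.imread("pics/b.png");a=cv2.imread("pics/a.png")
hsv=cv2.cvtColor(im,cv2.COLOR_BGR2HSV)
m=cv2.inRange(hsv,(95,100,30),(125,255,255))==0
N,l=cv2.connectedComponents(m.astype(np.uint8));m=(l==l[197,292]).astype(np.uint8)
ct=max(cv2.findContours(m,0,1)[0],key=len)[:,0];W=onz("top",ct,.105)[:,:2]
def sd(p):
    c,s=np.cos(p[2]),np.sin(p[2]);q=(W-p[:2])@np.array([[c,-s],[s,c]])
    d=np.abs(q-[-.0225,.09])-[.1875,.255];return np.where((d<0).all(1),d.max(1),np.hypot(*np.maximum(d,0).T))
f=least_squares(sd,[.617,-.0585,.295],loss='soft_l1',f_scale=.001);P=f.x
print("machine",P,np.median(np.abs(f.fun)),len(ct))
P=np.array([.617,-.0585,P[2]]) if np.hypot(*(P[:2]-[.617,-.0585]))>.004 else np.array([*(P[:2]+[.617,-.0585])/2,P[2]])
np.save("P.npy",P)
def inv(X):
    c,s=np.cos(P[2]),np.sin(P[2]);return (np.array(X)[:,:2]-P[:2])@np.array([[c,-s],[s,c]])
print("pins",inv(onz("top",[(262.7,191.5),(321,201.5)],.168)), "ctr top",inv(onz("top",[(292,197)],.156)))
print("pan ends",inv(onz("top",[(261.7,154.4),(277.3,250)],.171)),"ear",inv(onz("top",[(273.3,257.4)],.149)))
print("peg side",inv(onz("side",[(226.3,253.3)],.175)))
o,r=ray("side",[(170,176)]);c,s=np.cos(P[2]),np.sin(P[2])
n=np.array([c,s,0]);x0=np.array([*P[:2],0])+n*-.1
X=o+r*((x0-o)@n/(r@n))[:,None];print("knob",inv(X),X)
print("bowl",inv(onz("top",[(170,193)],.15)),"pivots px",proj("side",m2w(P,[[-.154,-.035,.135],[-.1,.275,.115]])),proj("top",m2w(P,[[-.154,-.035,.135],[-.1,.275,.115]])))
E
python3 fit.py
```

```text
machine [ 0.61930034 -0.05934002  0.29414539] 0.003606834696801481 616
pins [[ 0.03470857  0.0645145 ]
 [-0.03527437 -0.06568011]] ctr top [[-0.00073533 -0.00224375]]
pan ends [[ 0.12540284  0.03690685]
 [-0.11442687  0.07662351]] ear [[-0.12955892  0.09126458]]
peg side [[-0.19863172 -0.01203913]]
knob [[-0.1         0.26576274]] [[0.44539467 0.16643608 0.19494539]]
bowl [[0.10874149 0.29140344]] pivots px [[247.71150987 258.8287059 ]
 [171.05402498 198.38883779]] [[323.23033366 250.67725125]
 [202.18450023 268.29099717]]
```

```bash
cat > go.py <<'E'
# usage: go.py x y z(mm, machine) yaw_rel(deg of tool y vs machine x)
from h import *;import sys
P=np.load("P.npy");s=observe();Rt=R.from_rotvec(s["ee_rot"])
c,sn=np.cos(P[2]),np.sin(P[2]);q=(s["position"][:2]-P[:2])@np.array([[c,-sn],[sn,c]])
print("t",round(s["clock"],2),"TCP m mm",np.round(q*1e3,1),round(s["position"][2]*1e3,1),"F",np.round(s["force"],1),"w",round(s["width"],2))
if len(sys.argv)>3:
    x,y,z,*a=map(float,sys.argv[1:]);t=m2w(P,[[x/1e3,y/1e3,z/1e3]])[0]
    a=np.radians(a[0] if a else 0)+P[2];Y=[np.cos(a),np.sin(a),0];X=[-np.sin(a),np.cos(a),0]
    Rn=R.from_matrix(np.c_[X,Y,[0,0,-1]])
    print("shift mm",np.round(Rt.inv().apply(t-s["position"])*1e3,1),"rot",np.round((Rt.inv()*Rn).as_rotvec(),4))
E
python3 go.py -100 222 240; python3 go.py -100 222 172
```

```text
t 0.9 TCP m mm [-254.3  772.4] 226.8 F [-0.   0.8 -0.8] w 1.0
shift mm [-414.5 -393.6  -13.3] rot [ 1.0000e-04 -1.0000e-04  1.0328e+00]
t 0.9 TCP m mm [-254.3  772.4] 226.8 F [-0.   0.8 -0.8] w 1.0
shift mm [-414.5 -393.6   54.7] rot [ 1.0000e-04 -1.0000e-04  1.0328e+00]
```

Request:
{"api": "jog_arm", "payload": {"motion": [[[-0.028,-0.026,-0.014,0,0,0.1,1],[-0.056,-0.053,-0.014,0,0,0.2,1],[-0.084,-0.08,-0.014,0,0,0.3,1],[-0.112,-0.106,-0.014,0,0,0.4,1],[-0.14,-0.133,-0.014,0,0,0.5,1],[-0.168,-0.16,-0.014,0,0,0.6,1],[-0.196,-0.186,-0.014,0,0,0.7,1],[-0.224,-0.213,-0.014,0,0,0.8,1],[-0.252,-0.239,-0.014,0,0,0.9,1],[-0.28,-0.266,-0.014,0,0,1.0,1]]]}}

```text
clock: 1.73
position: [0.3591, 0.2792, 0.241]
ee_rot: [-1.836, -2.549, -0.001]
force: [0.9, 0.6, 0.0]
width: 0.326
gripper_force: 0.0
```

```bash
python3 go.py -100 222 240
```

```text
t 1.73 TCP m mm [-149.9  398.7] 241.0 F [0.9 0.6 0. ] w 0.33
shift mm [-178.1   44.9    0.9] rot [ 0.0006 -0.0007  0.028 ]
```

Request:
{"api": "jog_arm", "payload": {"motion": [[[-0.035,0.009,0,0,0,0.028,1],[-0.07,0.018,0,0,0,0.028,1],[-0.106,0.027,0,0,0,0.028,1],[-0.142,0.036,0,0,0,0.028,1],[-0.178,0.045,0,0,0,0.028,1],[-0.178,0.045,0.035,0,0,0.028,1],[-0.178,0.045,0.068,0,0,0.028,1],[-0.178,0.045,0.068,0,0,0.028,1]]]}}

```text
clock: 2.4
position: [0.4553, 0.1252, 0.1685]
ee_rot: [-1.866, -2.524, 0.01]
force: [-1.4, 0.0, -0.1]
width: 0.009
gripper_force: 0.0
```

```bash
python3 go.py -100 283 172
```

```text
t 2.4 TCP m mm [-102.5  223.4] 168.5 F [-1.4  0.  -0.1] w 0.01
shift mm [59.6  2.7 -3.5] rot [-0.0071  0.0012  0.0034]
```

Request:
{"api": "jog_arm", "payload": {"motion": [[[0.01,0.002,0,0,0,0,1],[0.02,0.002,0,0,0,0,1],[0.03,0.002,0,0,0,0,1],[0.04,0.002,0,0,0,0,1],[0.05,0.002,0,0,0,0,1],[0.056,0.002,0,0,0,0,1],[0.06,0.002,0,0,0,0,1],[0.062,0.002,0,0,0,0,1],[0.062,0.002,0,0,0,0,1]]]}}

```text
clock: 3.15
position: [0.443, 0.1835, 0.1732]
ee_rot: [1.866, 2.523, -0.003]
force: [3.9, -12.7, 5.1]
width: 0.005
gripper_force: 6.7
```

```bash
python3 go.py -100 283 172
```

```text
t 3.15 TCP m mm [-97.4 282.8] 173.2 F [  3.9 -12.7   5.1] w 0.01
shift mm [ 0.2 -2.6  1.2] rot [0.0006 0.004  0.0026]
```

Request:
{"api": "jog_arm", "payload": {"motion": [[[-0.02,0,0,0,0,0,1],[-0.045,0,0,0,0,0,0],[-0.06,0.02,0,0,0,0,-1],[-0.062,0.05,0,0,0,0,-1],[-0.062,0.08,0.01,0,0,0,-1],[-0.062,0.102,0.02,0,0,0,-1],[-0.062,0.102,0.035,0,0,0,-1],[-0.062,0.102,0.045,0,0,0,-1],[-0.062,0.102,0.05,0,0,0,-1],[-0.062,0.102,0.05,0,0,0,-1]]]}}

```text
clock: 3.98
position: [0.556, 0.1571, 0.1216]
ee_rot: [-1.865, -2.526, 0.003]
force: [-0.2, -0.1, -0.1]
width: 0.609
gripper_force: 0.0
```

```bash
python3 go.py 2 190 118;python3 - <<'E'
from h import *
a=get_image("side");cv2.imwrite("pics/d.png",a[...,::-1])
E
```

```text
t 3.98 TCP m mm [  3.2 224.8] 121.6 F [-0.2 -0.1 -0.1] w 0.61
shift mm [-34.8  -1.3   3.6] rot [-0.0027  0.      0.0049]
```

View pics/d.png

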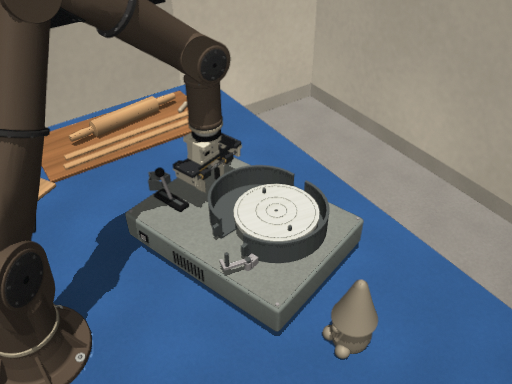

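The side view shows the lever knob at (160,172), leaning to the off stop, and the open gripper behind the pan at (210,165).

Request:
{"api": "jog_arm", "payload": {"motion": [[[0,-0.001,0.002,0,0,0,-1],[-0.01,-0.001,0.002,0,0,0,-1],[-0.02,-0.001,0.002,0,0,0,-1],[-0.03,-0.001,0.002,0,0,0,-1],[-0.038,-0.001,0.002,0,0,0,-1],[-0.046,-0.001,0.002,0,0,0,-1],[-0.054,-0.002,0.002,0,0,0,-1],[-0.062,-0.002,0.002,0,0,0,-1],[-0.07,-0.002,0.002,0,0,0,-1],[-0.072,-0.002,0.002,0,0,0,-1]]]}}

```text
clock: 4.87
position: [0.5773, 0.086, 0.1209]
ee_rot: [1.867, 2.525, -0.0]
force: [-1.5, 2.5, 1.6]
width: 1.002
gripper_force: 1.8
```

```bash
python3 go.py 0 130 118;python3 - <<'E'
from h import *
a=get_image("top");cv2.imwrite("pics/e.png",cv2.resize(a[110:330,140:400,::-1],None,fx=3,fy=2.7,interpolation=2))
E
```

```text
t 4.87 TCP m mm [  3.  150.6] 120.9 F [-1.5  2.5  1.6] w 1.0
shift mm [-20.5  -3.    2.9] rot [0.0003 0.0007 0.0033]
```

View pics/e.png

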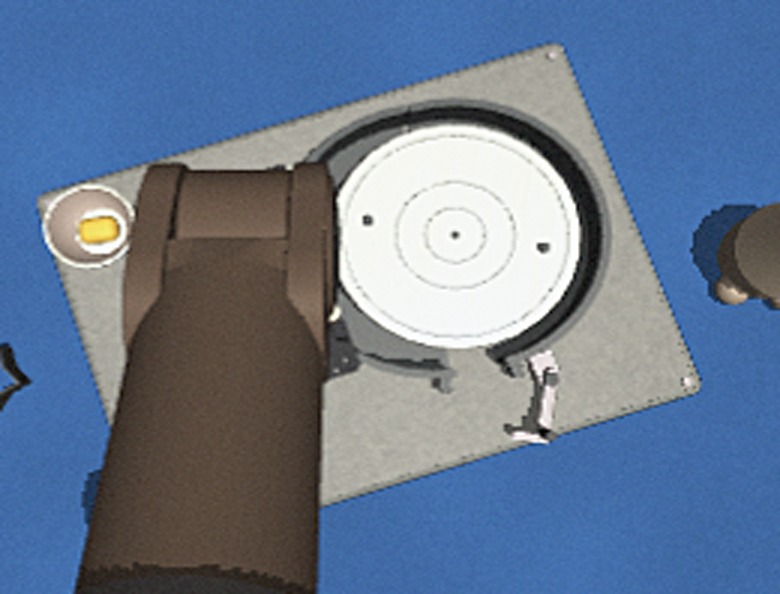

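The top view shows the +x end about to meet at (408,118) in the crop, with the ear end still open at (445,380).

Request:
{"api": "jog_arm", "payload": {"motion": [[[-0.005,-0.001,0.001,0,0,0,-1],[-0.009,-0.002,0.001,0,0,0,-1],[-0.013,-0.002,0.001,0,0,0,-1],[-0.016,-0.003,0.001,0,0,0,-1],[-0.019,-0.003,0.001,0,0,0,-1],[-0.021,-0.003,0.001,0,0,0,-1],[-0.022,-0.003,0.001,0,0,0,-1]]]}}

```text
clock: 5.5
position: [0.5783, 0.0679, 0.1187]
ee_rot: [-1.86, -2.526, 0.002]
force: [-4.9, 8.1, 1.6]
width: 0.998
gripper_force: 4.3
```

```bash
python3 go.py 0 130 118;python3 - <<'E'
from h import *
a=get_image("top");cv2.imwrite("pics/f.png",cv2.resize(a[140:280,220:360,::-1],None,fx=4,fy=4,interpolation=2))
E
```

```text
t 5.5 TCP m mm [ -1.4 132.9] 118.7 F [-4.9  8.1  1.6] w 1.0
shift mm [-2.9  1.4  0.7] rot [-0.0037 -0.0028  0.0075]
```

View pics/f.png

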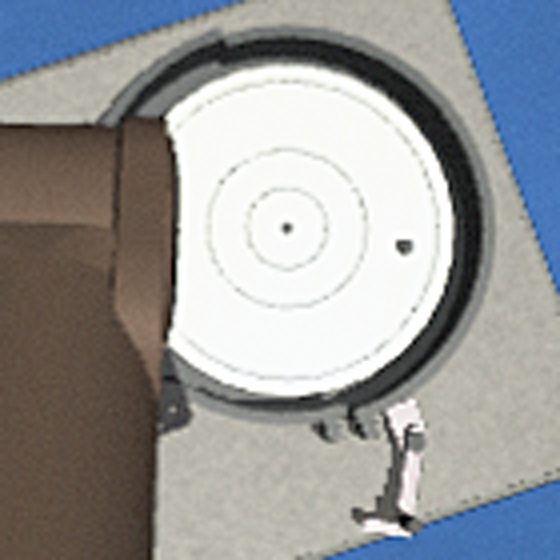

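Both ends look nearly met: the ears at (328,430) and (362,425) in the crop are about 18 mm apart. There is a slight sideways step at (222,40). I'll push on with a small correction to +x.

Request:
{"api": "jog_arm", "payload": {"motion": [[[-0.002,0.002,0,0,0,0,-1],[-0.004,0.003,0,0,0,0,-1],[-0.005,0.004,0,0,0,0,-1],[-0.006,0.004,0,0,0,0,-1],[-0.007,0.004,0,0,0,0,-1],[-0.007,0.004,0,0,0,0,-1]]]}}

```text
clock: 6.05
position: [0.5825, 0.0665, 0.1184]
ee_rot: [-1.851, -2.526, 0.0]
force: [-11.1, 16.8, 3.4]
width: 0.995
gripper_force: 9.0
```

```bash
python3 go.py 0 130 118;python3 - <<'E'
from h import *
a=get_image("top");s=get_image("side")
cv2.imwrite("pics/g.png",np.vstack([cv2.resize(a[140:280,230:350,::-1],(0,0),fx=4,fy=4,interpolation=2)[:, :480]]))
np.save("s.npy",s);P=np.load("P.npy")
cr=lambda im,c,h:cv2.resize(im[int(c[1])-h:int(c[1])+h,int(c[0])-h:int(c[0])+h,::-1],(280,280),interpolation=2)
pts=m2w(P,[[.125,0,.171],[-.128,0,.171]])
rows=[np.hstack([cr(im,c,25) for c in proj(n,pts)]) for n,im in(("top",a),("side",s))]
cv2.imwrite("pics/g.png",np.vstack(rows)); print(proj("top",pts),proj("side",pts))
E
```

```text
t 6.05 TCP m mm [  2.2 130.4] 118.4 F [-11.1  16.8   3.4] w 1.0
shift mm [-0.4 -2.2  0.4] rot [-0.0057 -0.0076  0.0119]
[[275.51215    150.02706345]
 [308.67968402 245.43840868]] [[305.47779985 180.62053693]
 [242.87513251 234.39209137]]
```

View pics/g.png

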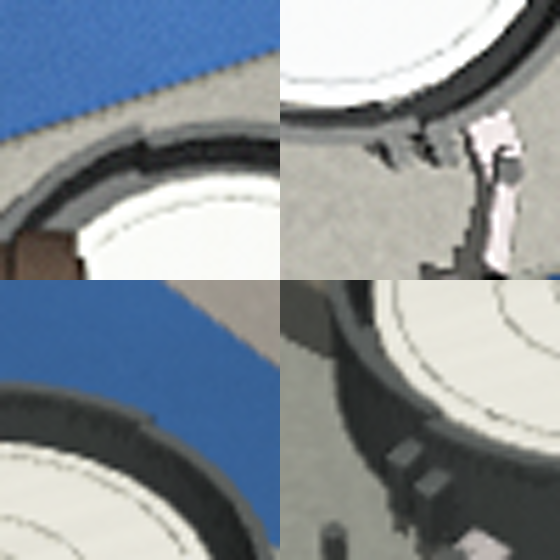

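There is a sideways step of about 4 mm, with the loose half shifted to -x and the y faces met at 17 N. I'll nudge it to +x from the side wall.

Request:
{"api": "jog_arm", "payload": {"motion": [[[0.02,0,0,0,0,0,-1],[0.04,-0.01,-0.03,0,0,0,0],[0.035,-0.05,-0.065,0,0,0,1],[0.01,-0.08,-0.07,0,0,0,1],[-0.02,-0.11,-0.07,0,0,0,1],[-0.045,-0.14,-0.07,0,0,0,1],[-0.069,-0.168,-0.07,0,0,0,1],[-0.069,-0.168,-0.06,0,0,0,1],[-0.069,-0.168,-0.03,0,0,0,1],[-0.069,-0.168,-0.005,0,0,0,1]]]}}

```text
clock: 6.98
position: [0.4462, -0.0561, 0.1244]
ee_rot: [1.867, 2.524, 0.002]
force: [-0.1, 1.9, -0.1]
width: 0.396
gripper_force: 0.0
```

```bash
python3 go.py -145 60 130;python3 - <<'E'
from h import *
a=get_image("top");s=get_image("side")
P=np.load("P.npy")
cr=lambda im,c,h:cv2.resize(im[int(c[1])-h:int(c[1])+h,int(c[0])-h:int(c[0])+h,::-1],(280,280),interpolation=2)
pts=m2w(P,[[.125,0,.171],[-.128,0,.171]])
rows=[np.hstack([cr(im,c,25) for c in proj(n,pts)]) for n,im in(("top",a),("side",s))]
cv2.imwrite("pics/i.png",np.vstack(rows))
E
```

```text
t 6.98 TCP m mm [-163.7   52.5] 124.4 F [-0.1  1.9 -0.1] w 0.4
shift mm [ 7.4 18.8 -5.5] rot [0.0026 0.0008 0.0031]
```

Request:
{"api": "jog_arm", "payload": {"motion": [[[0,0,0,0,0,0,1],[0,0,0,0,0,0,1],[0,0,0,0,0,0,1],[0,0.005,0,0,0,0,1],[0,0.01,0,0,0,0,1],[0,0.015,0,0,0,0,1],[0,0.018,0,0,0,0,1],[0,0.021,0,0,0,0,1],[0,0.023,0,0,0,0,1]]]}}

```text
clock: 7.83
position: [0.4686, -0.048, 0.1247]
ee_rot: [1.866, 2.528, -0.0]
force: [0.4, -0.3, 0.3]
width: 0.005
gripper_force: 0.0
```

```bash
cat > look.py <<'E'
from h import *;import sys
a=get_image("top");s=get_image("side")
P=np.load("P.npy")
cr=lambda im,c,h:cv2.resize(im[int(c[1])-h:int(c[1])+h,int(c[0])-h:int(c[0])+h,::-1],(280,280),interpolation=2)
pts=m2w(P,[[.125,0,.171],[-.128,0,.171]])
rows=[np.hstack([cr(im,c,25) for c in proj(n,pts)]) for n,im in(("top",a),("side",s))]
cv2.imwrite(f"pics/{sys.argv[1]}.png",np.vstack(rows))
E
python3 go.py -145 60 130;python3 look.py j
```

```text
t 7.83 TCP m mm [-140.    53.8] 124.7 F [ 0.4 -0.3  0.3] w 0.01
shift mm [ 6.2 -5.  -5.3] rot [0.     0.0001 0.005 ]
```

View pics/j.png

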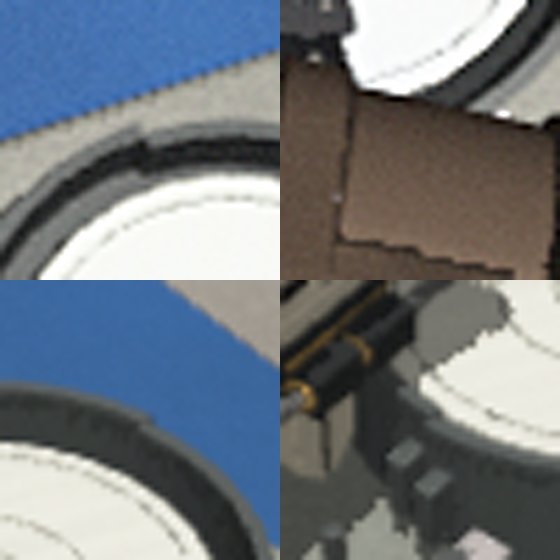

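The y faces are met and the 4 mm step is unchanged, because the finger has not reached the wall yet. I'll advance slowly.

Request:
{"api": "jog_arm", "payload": {"motion": [[[0,0.001,0,0,0,0,1],[0,0.002,0,0,0,0,1],[0,0.003,0,0,0,0,1],[0,0.003,0,0,0,0,1]]]}}

```text
clock: 8.27
position: [0.4711, -0.0472, 0.1248]
ee_rot: [1.866, 2.527, 0.0]
force: [0.9, -0.3, 0.5]
width: 0.004
gripper_force: 0.0
```

```bash
python3 go.py -145 60 130
cat > step.py <<'E'
# sideways step of the loose pan half: rim circle centre fit in the side picture / top picture
from h import *
P=np.load("P.npy")
def rim(n,im,th,r0=.110,r1=.142):
    # outer rim edge: sample radially at z=.171, strongest gradient
    g=cv2.GaussianBlur(im.astype(np.float32).mean(2) if n=="x" else im[...,2].astype(np.float32),(0,0),.7)
    rr=np.arange(r0,r1,.0003);out=[]
    for t in th:
        X=m2w(P,np.c_[rr*np.cos(t),rr*np.sin(t),np.full(len(rr),.171)]);p=proj(n,X).astype(np.float32)
        v=cv2.remap(g,p[:,0][None],p[:,1][None],1)[0];out.append(rr[np.argmax(np.abs(np.gradient(v)))])
    return np.array(out)
for n in("top","side"):
    im=get_image(n)
    for t0 in ((4,18),(-18,-4)):
        th=np.radians(np.arange(t0[0],t0[1],1.));r=rim(n,im,th);print(n,"deg",t0,"r mm",np.round(r*1e3,1))
E
python3 step.py
```

```text
t 8.27 TCP m mm [-137.3   53.8] 124.8 F [ 0.9 -0.3  0.5] w 0.0
shift mm [ 6.2 -7.6 -5.2] rot [ 0.0002 -0.      0.0048]
top deg (4, 18) r mm [126.5 126.8 113.6 126.5 128.  127.1 126.8 116.  126.8 126.8 125.6 127.1
 127.4 126.2]
top deg (-18, -4) r mm [123.2 122.9 122.9 121.4 120.8 121.4 120.8 121.4 120.8 120.8 121.1 110.
 110.  120.2]
side deg (4, 18) r mm [132.8 131.9 130.7 132.2 132.2 131.9 131.6 132.8 130.1 134.6 134.3 134.
 135.8 133.4]
side deg (-18, -4) r mm [128.9 127.4 129.5 126.8 127.4 127.7 127.4 127.4 127.4 128.  127.7 128.
 127.4 127.1]
```

The numbers say the step is the other way: the loose half sits about 4.5 mm to +x. I'll cross over and nudge it to -x from the other side.

Request:
{"api": "jog_arm", "payload": {"motion": [[[0,-0.01,0,0,0,0,1],[0,-0.01,-0.04,0,0,0,1],[0,0,-0.075,0,0,0,1],[0,0.04,-0.08,0,0,0,1],[0,0.08,-0.08,0,0,0,1],[0,0.12,-0.08,0,0,0,1],[0,0.16,-0.08,0,0,0,1],[0,0.2,-0.08,0,0,0,1],[0,0.24,-0.08,0,0,0,1],[0,0.28,-0.08,0,0,0,1]]]}}

```text
clock: 9.2
position: [0.7394, 0.0355, 0.2044]
ee_rot: [-1.866, -2.527, 0.001]
force: [2.0, 0.5, 1.6]
width: 0.005
gripper_force: 0.0
```

```bash
python3 go.py 160 54 125;python3 step.py
```

```text
t 9.2 TCP m mm [143.4  55.2] 204.4 F [2.  0.5 1.6] w 0.0
shift mm [-1.3 16.7 79.4] rot [-0.0007 -0.0002  0.0047]
top deg (4, 18) r mm [114.2 113.  113.6 111.5 113.6 111.2 110.  112.1 125.3 111.2 110.  114.2
 112.4 118.4]
top deg (-18, -4) r mm [122.3 122.  110.  120.5 120.8 119.6 120.8 121.4 120.8 120.8 121.1 122.6
 110.  120.2]
side deg (4, 18) r mm [132.8 131.9 130.7 132.2 132.2 131.9 131.6 132.8 130.1 134.6 134.3 134.
 135.8 133.1]
side deg (-18, -4) r mm [128.9 127.4 129.5 127.1 127.4 127.7 127.4 127.4 127.4 128.  127.7 128.
 127.4 127.1]
```

Request:
{"api": "jog_arm", "payload": {"motion": [[[0,0.02,0,0,0,0,1],[0,0.02,0.04,0,0,0,1],[0,0.02,0.079,0,0,0,1],[0,0.02,0.079,0,0,0,1],[0,0.012,0.079,0,0,0,1],[0,0.006,0.079,0,0,0,1],[0,0.003,0.079,0,0,0,1],[0,0.001,0.079,0,0,0,1],[0,-0.001,0.079,0,0,0,1],[0,-0.002,0.079,0,0,0,1]]]}}

```text
clock: 10.13
position: [0.7377, 0.0347, 0.1275]
ee_rot: [1.864, 2.526, 0.004]
force: [3.0, 2.0, 2.7]
width: 0.007
gripper_force: 2.1
```

```bash
python3 go.py 140 54 125;python3 step.py | grep side
```

```text
t 10.13 TCP m mm [141.6  55. ] 127.5 F [3.  2.  2.7] w 0.01
shift mm [-1.  -1.6  2.5] rot [0.0033 0.0005 0.0051]
side deg (4, 18) r mm [126.5 130.1 128.6 128.3 130.4 130.4 129.2 128.6 130.1 133.1 133.4 132.5
side deg (-18, -4) r mm [128.9 127.4 129.5 126.8 127.4 127.7 127.4 127.4 127.4 128.  127.7 128.
```

Request:
{"api": "jog_arm", "payload": {"motion": [[[0,-0.001,0,0,0,0,1],[0,-0.002,0,0,0,0,1],[0,-0.0025,0,0,0,0,1],[0,-0.0025,0,0,0,0,1]]]}}

```text
clock: 10.57
position: [0.7351, 0.0344, 0.1264]
ee_rot: [1.864, 2.527, 0.003]
force: [4.6, 1.6, 4.7]
width: 0.006
gripper_force: 2.6
```

```bash
python3 go.py 0 180 200;python3 step.py | grep side
```

```text
t 10.57 TCP m mm [139.   55.4] 126.4 F [4.6 1.6 4.7] w 0.01
shift mm [ 125.3 -138.2  -73.8] rot [ 0.0021 -0.      0.0054]
side deg (4, 18) r mm [126.5 126.5 128.6 127.1 126.8 124.4 128.3 128.  130.1 129.8 133.4 128.
side deg (-18, -4) r mm [128.9 127.4 129.5 126.8 127.4 127.7 127.4 127.4 127.4 128.  127.7 128.
```

Request:
{"api": "jog_arm", "payload": {"motion": [[[0,0.015,0,0,0,0,1],[0,0.015,-0.04,0,0,0,1],[0.01,0,-0.075,0,0,0,0],[0.035,-0.03,-0.075,0,0,0,-1],[0.06,-0.06,-0.075,0,0,0,-1],[0.085,-0.09,-0.075,0,0,0,-1],[0.11,-0.12,-0.075,0,0,0,-1],[0.125,-0.137,-0.075,0,0,0,-1],[0.125,-0.137,-0.04,0,0,0,-1],[0.125,-0.137,0.0,0,0,0,-1]]]}}

```text
clock: 11.5
position: [0.5665, 0.1146, 0.1274]
ee_rot: [1.862, 2.528, 0.007]
force: [0.7, 0.3, -0.7]
width: 0.533
gripper_force: 0.0
```

```bash
python3 go.py 0 134 119
```

```text
t 11.5 TCP m mm [  0.8 181. ] 127.4 F [ 0.7  0.3 -0.7] w 0.53
shift mm [-47.   -1.2   8.3] rot [ 0.0045 -0.0014  0.0072]
```

Request:
{"api": "jog_arm", "payload": {"motion": [[[-0.01,-0.001,0.005,0,0,0.005,-1],[-0.015,-0.001,0.006,0,0,0.005,-1],[-0.02,-0.001,0.006,0,0,0.005,-1],[-0.025,-0.001,0.006,0,0,0.005,-1],[-0.035,-0.001,0.006,0,0,0.005,-1],[-0.043,-0.001,0.006,0,0,0.005,-1],[-0.048,-0.001,0.006,0,0,0.005,-1],[-0.051,-0.001,0.006,0,0,0.005,-1],[-0.054,-0.001,0.006,0,0,0.005,-1],[-0.056,-0.001,0.006,0,0,0.005,-1]]]}}

```text
clock: 12.33
position: [0.581, 0.0639, 0.1201]
ee_rot: [-1.864, -2.522, -0.005]
force: [-8.2, 19.0, 8.4]
width: 0.998
gripper_force: 9.4
```

```bash
python3 go.py 0 134 119; python3 step.py |grep side
```

```text
t 12.33 TCP m mm [1.000e-01 1.283e+02] 120.1 F [-8.2 19.   8.4] w 1.0
shift mm [ 5.7 -0.   1.1] rot [-0.0004 -0.0063  0.0038]
side deg (4, 18) r mm [126.5 125.6 128.6 123.8 126.8 125.9 128.3 127.1 130.1 125.6 125.9 127.7
side deg (-18, -4) r mm [128.9 127.4 129.5 127.1 127.4 127.7 127.4 127.4 127.4 128.  127.7 128.
```

```bash
python3 -c "
from h import *
print(np.round(observe()['joints'],2))"; python3 go.py -199 -12 200 90;python3 go.py -199 -12 200 -90
```

```text
[-0.54  0.51  0.49  1.83 -0.31  0.88  0.4 ]
t 12.43 TCP m mm [1.000e-01 1.283e+02] 120.1 F [-5.3 13.6  6.5] w 1.0
shift mm [-139.1 -199.7  -80.7] rot [ 0.0045 -0.0051 -1.567 ]
t 12.43 TCP m mm [1.000e-01 1.283e+02] 120.1 F [-5.3 13.6  6.5] w 1.0
shift mm [-139.1 -199.7  -80.7] rot [-0.0051 -0.0045  1.5746]
```

Request:
{"api": "jog_arm", "payload": {"motion": [[[0.02,0,0,0,0,0,-1],[0.035,0,-0.03,0,0,0,-1],[0.035,-0.01,-0.07,0,0,-0.12,-0.5],[0.02,-0.035,-0.085,0,0,-0.24,0],[0.0,-0.06,-0.085,0,0,-0.36,0],[-0.02,-0.085,-0.085,0,0,-0.48,0],[-0.04,-0.11,-0.085,0,0,-0.6,0],[-0.06,-0.135,-0.085,0,0,-0.72,0],[-0.08,-0.16,-0.085,0,0,-0.84,0],[-0.1,-0.18,-0.085,0,0,-0.96,0]]]}}

```text
clock: 13.27
position: [0.4371, -0.0903, 0.2051]
ee_rot: [0.488, 3.103, 0.001]
force: [-0.2, -1.3, -0.0]
width: 0.509
gripper_force: 0.0
```

```bash
python3 go.py -199 -12 200 90; python3 step.py|grep side
python3 - <<'E'
from h import *
P=np.load("P.npy");r=silhouettes("catch_peg","side")
print([(x["p"],x["pixel"],int(x["mask"].sum())) for x in r[:2]])
E
```

```text
t 13.27 TCP m mm [-182.4   22.4] 205.1 F [-0.2 -1.3 -0. ] w 0.51
shift mm [ -5.9 -37.8   5.1] rot [ 3.000e-04  4.000e-04 -6.058e-01]
side deg (4, 18) r mm [126.5 126.5 128.6 127.1 126.8 125.9 128.3 127.1 130.1 125.6 125.9 127.7
side deg (-18, -4) r mm [128.9 127.4 129.5 126.8 127.4 127.7 127.4 127.4 127.4 128.  127.7 128.
[(0.77, [229.5, 259.7], 236)]
```

Request:
{"api": "jog_arm", "payload": {"motion": [[[-0.002,-0.01,0,0,0,-0.12,0],[-0.004,-0.02,0,0,0,-0.24,0],[-0.006,-0.03,0,0,0,-0.36,0],[-0.006,-0.038,0,0,0,-0.48,0],[-0.006,-0.038,0,0,0,-0.6,0],[-0.006,-0.038,0.02,0,0,-0.606,0],[-0.006,-0.038,0.04,0,0,-0.606,0],[-0.006,-0.038,0.053,0,0,-0.606,0],[-0.006,-0.038,0.053,0,0,-0.606,0.4],[-0.006,-0.038,0.053,0,0,-0.606,0.8]]], "force": 10}}

```text
clock: 14.25
position: [0.4329, -0.126, 0.1516]
ee_rot: [0.452, -3.108, -0.0]
force: [0.3, -0.0, 0.2]
width: 0.402
gripper_force: 0.0
```

Request:
{"api": "jog_arm", "payload": {"motion": [[[0,0,0,0,0,0,1],[0,0,0,0,0,0,1],[0,0,0,0,0,0,1],[0,0,0,0,0,0,1]]], "force": 10}}

```text
clock: 14.58
position: [0.4331, -0.1267, 0.1524]
ee_rot: [-0.452, 3.107, -0.0]
force: [2.0, -0.8, 0.4]
width: 0.115
gripper_force: 0.6
```

```bash
python3 go.py -199 -12 152 90
```

```text
t 14.58 TCP m mm [-196.7  -11.2] 152.4 F [ 2.  -0.8  0.4] w 0.12
shift mm [ 2.3 -0.8  0.4] rot [-0.0004  0.0013 -0.0051]
```

Request:
{"api": "jog_arm", "payload": {"motion": [[[0,0,0,0,0,0,1],[-0.0023,0.0041,0,0,0,0,1],[-0.0053,0.0081,0,0,0,0,1],[-0.0122,0.0153,0,0,0,0,1],[-0.0204,0.0209,0,0,0,0,1],[-0.0296,0.0248,0,0,0,0,1],[-0.0369,0.0265,0,0,0,0,1],[-0.0444,0.0271,0,0,0,0,1],[-0.047,0.0271,0,0,0,0,1],[-0.048,0.0271,0,0,0,0,1]]], "force": 15}}

```text
clock: 15.42
position: [0.468, -0.0891, 0.151]
ee_rot: [0.449, -3.102, 0.003]
force: [-14.0, -13.4, 14.3]
width: 0.099
gripper_force: 15.0
```

```bash
python3 go.py -154 15 152 90; python3 -c "
from h import *
a=get_image('side');P=np.load('P.npy');c=proj('side',m2w(P,[[-.154,.0,.15]]))[0].astype(int);print(c)
cv2.imwrite('pics/k.png',a[...,::-1])"
```

```text
t 15.42 TCP m mm [-152.5   14.7] 151.0 F [-14.  -13.4  14.3] w 0.1
shift mm [ 1.6  0.3 -1. ] rot [-0.0006 -0.0073 -0.0066]
[235 247]
```

Request:
{"api": "jog_arm", "payload": {"motion": [[[0.002,-0.001,0,0,0,0,0.3],[0.002,-0.001,0,0,0,0,0],[0.002,-0.001,0,0,0,0,0],[0.002,0,-0.03,0,0,0,0],[0.002,0,-0.06,0,0,0,0],[-0.03,0.01,-0.07,0,0,0,1],[-0.07,0.02,-0.07,0,0,0,1],[-0.11,0.03,-0.07,0,0,0,1],[-0.15,0.04,-0.07,0,0,0,1],[-0.19,0.05,-0.07,0,0,0,1]]]}}

```text
clock: 16.3
position: [0.6403, 0.0182, 0.2215]
ee_rot: [-0.455, 3.108, 0.002]
force: [1.0, -0.5, 0.3]
width: 0.149
gripper_force: 0.0
```

```bash
python3 go.py 58 70 161 90; python3 look.py l
python3 - <<'E'
from h import *
P=np.load("P.npy");s=get_image("side")
cv2.imwrite("pics/m.png",np.vstack([cv2.resize(s[205:295,190:310,::-1],None,fx=5,fy=5,interpolation=2)]))
print("expect shut peg top/foot",proj("side",m2w(P,[[-.154,.015,.175],[-.154,.015,.135]]))-[190,205])
E
```

```text
t 16.3 TCP m mm [43.5 67.3] 221.5 F [ 1.  -0.5  0.3] w 0.15
shift mm [-14.4   2.6  60.5] rot [ 0.0013  0.0004 -0.0032]
expect shut peg top/foot [[40.37490739 31.54468139]
 [41.03558333 43.85008162]]
```

View pics/m.png

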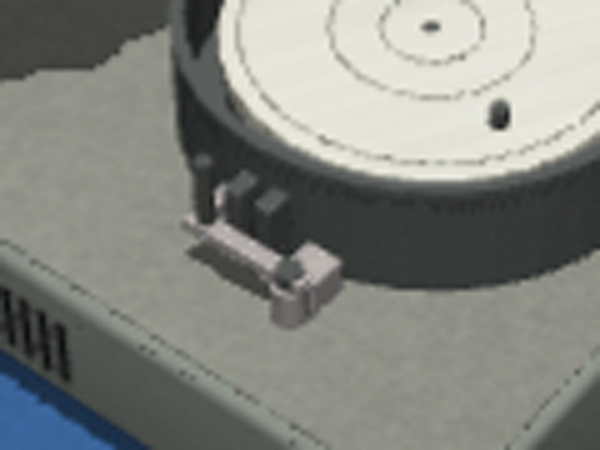

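The catch is shut: the peg top at (204,158) in the crop matches the predicted (202,158), the tab is behind the ear and the rim is continuous. Next is the spin.

Request:
{"api": "jog_arm", "payload": {"motion": [[[-0.0145,0.0026,0,0,0,0,1],[-0.0145,0.0026,0.02,0,0,0,1],[-0.0145,0.0026,0.045,0,0,0,1],[-0.0145,0.0026,0.06,0,0,0,1],[-0.0145,0.0026,0.06,0,0,0,1],[-0.0145,0.0026,0.06,0,0,0,1]]]}}

```text
clock: 16.95
position: [0.6509, 0.0218, 0.1614]
ee_rot: [0.452, -3.107, -0.001]
force: [0.2, 0.2, 0.2]
width: 0.006
gripper_force: 0.0
```

```bash
python3 go.py 58 70 161 90
```

```text
t 16.95 TCP m mm [54.8 67.7] 161.4 F [0.2 0.2 0.2] w 0.01
shift mm [-3.2  2.3  0.4] rot [ 0.0006 -0.0018 -0.0052]
```

Request:
{"api": "jog_arm", "payload": {"motion": [[[0.005,0.001,0,0,0,0,1],[0.017,0.001,0,0,0,0,1],[0.035,0.001,0,0,0,0,1],[0.06,0.001,0,0,0,0,1],[0.088,0.001,0,0,0,0,1],[0.1,0.001,-0.03,0,0,0,1],[0.1,0.001,-0.065,0,0,0,1],[0.1,0.001,-0.065,0,0,0,1]]]}}

```text
clock: 17.62
position: [0.5583, -0.0067, 0.2344]
ee_rot: [-0.449, 3.098, 0.0]
force: [1.9, 0.7, 1.1]
width: 0.006
gripper_force: 0.0
```

```bash
cat > pins.py <<'E'
from h import *
P=np.load("P.npy")
ang=[]
for i in range(3):
    im=get_image("side");g=im.astype(np.float32).mean(2);t=observe()["clock"]
    th=np.radians(np.arange(0,360,2.));v=[]
    for r in(.072,.075,.078):
        p=proj("side",m2w(P,np.c_[r*np.cos(th),r*np.sin(th),np.full(180,.163)])).astype(np.float32)
        v.append(cv2.remap(g,p[:,0][None],p[:,1][None],1)[0])
    v=np.mean(v,0);w=v+np.roll(v,90);k=np.argmin(w);print(round(t,3),"pin angle deg mod 180:",2*(k%90),v[k].round(),np.median(v).round())
E
python3 pins.py; python3 go.py 30 0 200 90
```

```text
17.667 pin angle deg mod 180: 24 70.0 224.0
17.717 pin angle deg mod 180: 38 62.0 224.0
17.767 pin angle deg mod 180: 54 45.0 224.0
t 17.77 TCP m mm [-43.9  68.8] 228.3 F [-0.7 -0.1 -0.4] w 0.0
shift mm [-74.1 -68.4  28.5] rot [-0.      0.0032 -0.005 ]
```

The wheel runs at about 5.2 rad/s with the hand clear. I'll let it run and meanwhile move above the pressing point.

Request:
{"api": "jog_arm", "payload": {"motion": [[[0,-0.02,0,0,0,0,1],[0,-0.04,0,0,0,0,1],[0,-0.069,0,0,0,0,1],[0,-0.069,0,0,0,0,1],[0,-0.069,0,0,0,0,1],[0,-0.069,0,0,0,0,1],[0,-0.069,0,0,0,0,1],[0,-0.069,0,0,0,0,1],[0,-0.069,0,0,0,0,1],[0,-0.069,0,0,0,0,1]]]}}

```text
clock: 18.6
position: [0.5754, -0.0713, 0.2267]
ee_rot: [-0.454, 3.109, 0.0]
force: [0.0, -0.0, -0.6]
width: 0.003
gripper_force: 0.0
```

Request:
{"api": "jog_arm", "payload": {"motion": [[[0,0,0,0,0,0,1],[0,0,0,0,0,0,1],[0,0,0,0,0,0,1],[0,0,0,0,0,0,1],[0,0,0,0,0,0,1],[0,0,0,0,0,0,1],[0,0,0,0,0,0,1],[0,0,0,0,0,0,1],[0,0,0,0,0,0,1],[0,0,0,0,0,0,1]]]}}

```text
clock: 19.43
position: [0.5754, -0.072, 0.2267]
ee_rot: [-0.453, 3.109, 0.0]
force: [-0.2, -0.3, -0.2]
width: 0.005
gripper_force: 0.0
```

Request:
{"api": "jog_arm", "payload": {"motion": [[[0,0,0,0,0,0,1],[0,0,0,0,0,0,1],[0,0,0,0,0,0,1],[0,0,0,0,0,0,1],[0,0,0,0,0,0,1],[0,0,0,0,0,0,1],[0,0,0.02,0,0,0,1],[0,0,0.04,0,0,0,1],[0,0,0.058,0,0,0,1],[0,0,0.058,0,0,0,1]]]}}

```text
clock: 20.27
position: [0.5733, -0.0716, 0.1655]
ee_rot: [0.452, -3.104, -0.001]
force: [-1.7, 0.1, 0.7]
width: 0.006
gripper_force: 0.0
```

```bash
python3 pins.py; python3 go.py -43 0 155 90
```

```text
20.317 pin angle deg mod 180: 66 40.0 116.0
20.367 pin angle deg mod 180: 68 31.0 116.0
20.417 pin angle deg mod 180: 76 40.0 115.0
t 20.42 TCP m mm [-44.3  -0.4] 169.5 F [-0.3  0.2  0.6] w 0.01
shift mm [-1.3  0.4 14.5] rot [-0.0003  0.0006 -0.0051]
```

Request:
{"api": "jog_arm", "payload": {"motion": [[[0,0,0.006,0,0,0,1],[0,0,0.01,0,0,0,1],[0,0,0.013,0,0,0,1],[0,0,0.015,0,0,0,1],[0,0,0.016,0,0,0,1],[0,0,0.016,0,0,0,1]]]}}

```text
clock: 20.92
position: [0.5764, -0.0733, 0.1562]
ee_rot: [-0.451, 3.106, -0.001]
force: [-9.0, -1.5, 30.4]
width: 0.003
gripper_force: 15.5
```

```bash
python3 go.py
```

```text
t 20.92 TCP m mm [-44.1  -1.6] 156.2 F [-9.  -1.5 30.4] w 0.0
```

Request:
{"api": "jog_arm", "payload": {"motion": [[[0,0,-0.002,0,0,0,1],[0,0,-0.003,0,0,0,1],[0,0,-0.003,0,0,0,1],[0,0,-0.003,0,0,0,1],[0,0,-0.003,0,0,0,1],[0,0,-0.003,0,0,0,1]]]}}

```text
clock: 21.42
position: [0.5758, -0.0722, 0.1563]
ee_rot: [-0.452, 3.108, -0.0]
force: [-1.9, -0.6, 9.0]
width: 0.002
gripper_force: 4.7
```

```bash
python3 go.py;python3 pins.py
```

```text
t 21.42 TCP m mm [-44.4  -0.4] 156.3 F [-1.9 -0.6  9. ] w 0.0
21.467 pin angle deg mod 180: 118 57.0 115.0
21.517 pin angle deg mod 180: 118 57.0 116.0
21.567 pin angle deg mod 180: 118 57.0 116.0
```

Stopped. I'll lift straight up, clear the machine and check everything.

Request:
{"api": "jog_arm", "payload": {"motion": [[[0,0,-0.005,0,0,0,1],[0,0,-0.02,0,0,0,1],[0,0,-0.05,0,0,0,1],[0,0,-0.09,0,0,0,1],[0.02,0,-0.13,0,0,0,1],[0.04,0,-0.15,0,0,0,1],[0.06,0,-0.15,0,0,0,1],[0.08,0,-0.15,0,0,0,1],[0.1,0,-0.15,0,0,0,1],[0.1,0,-0.15,0,0,0,1]]]}}

```text
clock: 22.4
position: [0.4763, -0.102, 0.306]
ee_rot: [0.449, -3.108, -0.001]
force: [0.0, -0.5, 0.4]
width: 0.004
gripper_force: 0.0
```

```bash
python3 go.py;python3 pins.py; python3 step.py|grep side
python3 - <<'E'
from h import *
P=np.load("P.npy")
s=get_image("side").astype(int);o=cv2.imread("pics/m.png");o=cv2.resize(o,(120,90),interpolation=cv2.INTER_AREA)[...,::-1].astype(int)
print("catch area diff",np.abs(s[205:295,190:310]-o)[25:60,30:70].mean())
d=cv2.imread("pics/d.png")[...,::-1].astype(int)
for n,(r0,r1,c0,c1) in dict(lever=(165,212,150,190),bowl=(140,168,200,235),gnome=(280,360,320,380)).items():
    print(n,np.abs(s-d)[r0:r1,c0:c1].mean().round(1))
get_image("top")
for q in("bowl","cutter","gnome"):
  for n in("side","top"): print(q,n,[(round(x["p"],2),np.round(x["pixel"]).tolist()) for x in silhouettes(q,n)[:2]])
E
```

```text
t 22.4 TCP m mm [-148.2   -0.2] 306.0 F [ 0.  -0.5  0.4] w 0.0
22.45 pin angle deg mod 180: 118 54.0 225.0
22.5 pin angle deg mod 180: 118 54.0 225.0
22.55 pin angle deg mod 180: 118 54.0 226.0
side deg (4, 18) r mm [126.5 125.6 128.6 123.8 126.8 125.9 128.3 127.1 130.1 125.6 125.9 127.7
side deg (-18, -4) r mm [128.9 127.4 125.9 126.8 127.4 127.7 127.4 127.4 127.4 128.  127.7 128.
catch area diff 21.810238095238095
lever 31.5
bowl 58.3
gnome 1.6
bowl side [(0.47, [210.0, 153.0]), (0.2, [237.0, 204.0])]
bowl top [(0.55, [170.0, 194.0])]
cutter side [(0.71, [157.0, 178.0]), (0.5, [254.0, 237.0])]
cutter top [(0.84, [130.0, 249.0])]
gnome side [(0.29, [164.0, 184.0])]
gnome top [(0.87, [402.0, 206.0])]
```

Request:
{"api": "jog_arm", "payload": {"motion": [[[0.0,0.04,-0.01,0,0,0,1],[0,0.08,-0.02,0,0,0,1],[0,0.12,-0.03,0,0,0,1],[0,0.16,-0.03,0,0,0,1],[0,0.2,-0.03,0,0,0,1],[0,0.24,-0.03,0,0,0,1],[0,0.28,-0.03,0,0,0,1],[0,0.32,-0.03,0,0,0,1],[0,0.36,-0.03,0,0,0,1],[0,0.36,-0.03,0,0,0,1]]]}}

```text
clock: 23.88
position: [0.3735, 0.2521, 0.3356]
ee_rot: [0.468, -3.106, -0.005]
force: [-0.7, 0.7, 0.5]
width: 0.001
gripper_force: 0.0
```

```bash
python3 - <<'E'
from h import *
P=np.load("P.npy")
s=get_image("side");o=cv2.resize(cv2.imread("pics/m.png"),(120,90),interpolation=cv2.INTER_AREA)[...,::-1]
def tm(t,x,y,n):
    r=cv2.matchTemplate(s,np.ascontiguousarray(t),5);_,v,_,l=cv2.minMaxLoc(r);print(n,round(v,3),"shift",l[0]-x,l[1]-y)
tm(o[25:65,35:72],225,230,"catch")
d=cv2.imread("pics/d.png")[...,::-1]
tm(d[164:180,152:172],152,164,"lever knob")
a=cv2.imread("pics/a.png")[...,::-1];tm(a[140:170,200:236],200,140,"bowl");tm(a[275:360,320:380],320,275,"gnome")
E
python3 go.py
```

```text
catch 0.997 shift 0 0
lever knob 0.989 shift 0 0
bowl 0.999 shift 0 0
gnome 0.999 shift 0 0
t 23.93 TCP m mm [-143.5  364.5] 335.5 F [ 0.1 -1.  -0.4] w 0.01
```

```bash
python3 -c "from cell import sign_off;print(sign_off())"
```

```text
the job is handed in; nothing more can be done
None
```

The job is handed in at about 24 s: lever off, loose pan half home, catch shut, wheel spun at about 5 rad/s, left to run free for nearly 3 s, then stopped by fingertips; bowl, gnome and cutter are unmoved. The first push left the pan half about 4.5 mm off to one side, so I nudged it back and pushed it home again, and the stopping press peaked at about 30 N before I eased it to 9 N.

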